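# Lay the blue cover album down on the viewing pad

## Task

Get the blue album ready for a customer to look through: using light pushes of the fingertips, never gripping or lifting it, slide it sideways along the pad, still standing, until it stands in line with the white outline, then push it over near the top so that it comes down on its back, label up, wholly inside the outline. Leave everything else on the desk as it is, the small burgundy book standing.

Things in the scene. Friction and masses are not known exactly. Their poses are not given: they have to be found in the camera images.
- album: Royal-blue slipcased album, a closed rigid box standing on its long edge on the pad: 40 mm thick (its x), 150 wide (y), 130 tall (z), about 0.5 kg. Origin: centre of its underside; z up; -x out of the front cover (cream label, facing the robot), +x out of the plain back cover. Starts 130 to 150 mm left or right of the outline's middle line. Tipped over, its +x ends pointing down.
- album_mid (a point): Centre of the blue album's volume (65 mm above its underside while it stands). The album stands at the right distance from the outline: its back cover about 30 mm past the outline's near line (24 to 36), so slid along the outline's y only it then tips into place, turning about the back cover's lower edge. Pushed at an end at half height or lower it slides.
- corner_bl (a point): Corner of the album's back cover: bottom, +y end (back cover is its +x face).
- corner_br (a point): Corner of the album's back cover: bottom, -y end.
- corner_tl (a point): Corner of the album's back cover: top, +y end.
- corner_tr (a point): Corner of the album's back cover: top, -y end.
- pad: Dark green viewing pad with a brown edge, fixed flat on the desk, 300 mm (x) by 540 mm (y), 3 mm thick; origin at the centre of its underside. Its +x points away from the robot. The albums stand on its strip nearer the robot.
- outline (a point): Centre of the white outlined rectangle printed on the pad's top face, 190 mm along its x (away from the robot) by 200 mm along its y, measured inside the 6 mm white line. Flat, 3 mm above the desk. Axes parallel to the pad's.
- pocketbook: Small burgundy stockbook standing upright on the pad on the other side of the outline's middle from the blue album (they swap places by chance): 28 mm thick, 68 mm wide (y), 100 mm tall. Origin: centre of its underside. To be left standing; it tips easily.
- bundle_red: Paper-banded bundle of stamps with a red top, 42 x 27 x 16 mm, loose on the far part of the pad at the left (+y). Origin: centre of its underside. Leave alone.
- bundle_green: The same kind of bundle with a green top, far part of the pad at the right (-y). Leave alone.
- bundle_violet: The same kind of bundle with a violet top, on the desk beyond the pad at the left. Leave alone.
- loupe: Round black stand magnifier, 46 mm across, 43 mm tall, standing on the pad's right part (-y), outside the outline. Origin: centre of its underside. Leave alone.
- tongs: Steel stamp tongs lying on the desk to the right of the pad, 125 mm long, 7 mm high. Leave alone.
- hinge_tin: Round yellow tin, 70 mm across, 38 mm tall, on the desk to the left of the pad. Leave alone.
Mind the look-alikes: they are no part of the job. Of the things like the pocketbook, leave any that is green; of the rest the smaller one is meant. Several things look just like the album: the one meant starts farthest from the robot's base.

How it is judged:
On the way, in this order (a step that is already met when the one before it is completed fails the run):
1. the blue album stands upright in line with the outline (its centre within 35 mm of the outline's middle line) (angle between album's own z axis and vertical below 0.12 rad and y of album_mid in the frame of outline between -0.035 and 0.035 m), for 0.2 s.
2. it lies on its back inside the outline (angle between album's own x axis and vertical above 3.04 rad and height (world z) of album_mid below 0.03 m and x of corner_bl in the frame of outline between -0.098 and 0.098 m and y of corner_bl in the frame of outline between -0.103 and 0.103 m and x of corner_br in the frame of outline between -0.098 and 0.098 m and y of corner_br in the frame of outline between -0.103 and 0.103 m and x of corner_tl in the frame of outline between -0.098 and 0.098 m and y of corner_tl in the frame of outline between -0.103 and 0.103 m and x of corner_tr in the frame of outline between -0.098 and 0.098 m and y of corner_tr in the frame of outline between -0.103 and 0.103 m), for 0.2 s.
At the end, for the whole second after the job is handed in: The blue album lies flat on its back cover, label up (within 0.1 rad), at rest, all four corners inside the white outline (3 mm of grace onto the line); the burgundy book still stands and no bystander has moved more than 15 mm (all of step 2 and linear speed of album below 0.01 m/s and angle between pocketbook's own z axis and vertical below 0.1 rad and distance of each of pocketbook, loupe, bundle_red, bundle_green, bundle_violet, tongs, hinge_tin from where it was at the start of the episode below 0.015 m); the robot touches nothing.
It fails at once if the blue album is lifted (its centre rises more than about 17 mm above the standing height; tipping raises it 3 mm) (height (world z) of album_mid above 0.085 m).
It fails at once if the blue album is gripped or pushed hard (over 25 N from the fingers) (contact force between the fingers and album above 25 N).
It fails at once if the blue album comes down outside the outline (a corner more than 12 mm beyond its inner edge when it is down) (angle between album's own z axis and vertical above 1.4 rad and not (x of corner_bl in the frame of outline between -0.107 and 0.107 m and y of corner_bl in the frame of outline between -0.112 and 0.112 m and x of corner_br in the frame of outline between -0.107 and 0.107 m and y of corner_br in the frame of outline between -0.112 and 0.112 m and x of corner_tl in the frame of outline between -0.107 and 0.107 m and y of corner_tl in the frame of outline between -0.112 and 0.112 m and x of corner_tr in the frame of outline between -0.107 and 0.107 m and y of corner_tr in the frame of outline between -0.112 and 0.112 m)).
It fails at once if the burgundy book is tipped (angle between pocketbook's own z axis and vertical above 0.35 rad).
It fails at once if another thing on the desk is moved more than 20 mm (distance of any of pocketbook, loupe, bundle_red, bundle_green, bundle_violet, tongs, hinge_tin from where it was at the start of the episode above 0.02 m).
It also fails if it takes over 54 s, if anything falls off the work surface, if the arm or the gripper's body presses on something with over 40 N, if the wrist force passes 120 N, or if a joint passes its speed limit or range.

## Robot

A 6-joint arm with a two-finger parallel gripper is mounted at the origin on the work surface. World frame = base frame: x ahead of the robot, y to its left, z up, the work surface at z = 0. Lengths are in m, angles in rad, forces in N, time in s.
With the tool pointing down it reaches from about 0.35 to 0.975 m from the base axis. Payload 4.9 kg.
Tool frame: the origin (TCP) lies on the centre line of the jaws, within the pads' length; the fingertips stand 17 mm ahead of it and the grasp point (between the pads) lies 2 mm behind it; x points along the fingers, y is the direction in which the jaws open and shut, and the axes are right-handed (so a half turn about x gives the same grasp; the last joint's range is limited). The gripper opens to 85 mm and grips with 20 to 120 N. Pads are 22 mm wide; open, the fingers measure 114 mm over their backs; the gripper's body (76 mm by 85 mm) begins 54 mm behind the grasp point. The pads swing forward as they close: fully open they stand 13 mm farther back than shut.
Start: joints at [-1.43, 0.053, 1.613, -0, 1.476, -0.119], TCP at [0.161, -0.604, 0.248] pointing down, gripper open.
Joint ranges: [-3.01, 3.01], [-1.01, 2.22], [0.06, 2.58], [-1.02, 4.17], [0.09, 2.62], [-3.14, 3.14]. Speed limits (rad/s): [2.57, 2.57, 3.14, 3.14, 3.14, 3.14].

## Interface

Orientations are given as a unit quaternion [w, x, y, z].
In Python, from plant import status, viewer, manip gives the robot as it stands.
- The arm moves only by the tool drive_tool, never from a script. Its argument "plan" is a list of rows, each a list of 4 numbers: the shift along the tool's x, y, z in m, then the turn about the tool's x in units of 8 degrees (1.0 is 8 degrees). A call has 1 to 12 rows; each row is the pose to reach, as a shift and turn from the pose commanded when the call began, along the tool's axes at that moment; what a row does not reach only later rows make up. A row lasts 1/10 s, in which the tool goes at most 50 mm and 8.59 degrees, less where a joint would pass 70% of its speed; a pose out of reach is approached as far as the arm can. A call with a gripper value outside its range is refused whole. "fingers" is the finger opening in m, from 0 to 0.0854, set as the call begins (left out, the last holds). The fingers move at their own pace and stop on an object; the grip force is fixed at half the most. Time passes only in rows, so rows that repeat a pose let the fingers close. It gives the time, the measured TCP pose, the force and the opening at its end, in the units of the state.
- status.state(): the state, without advancing time (a new reading comes with each control period).
- viewer.grab_frame(name): name is "scene" or "top" or "wrist"; returns the picture (400x640x3 uint8, blue, green, red); there is no depth.
- viewer.calibration(name): a dict with "vfov" (degrees; the focal length in pixels is half the picture's height over the tangent of half this angle, whatever the lens; pixels are square), "cx", "cy" (the principal point, pixels), "rvec" (rotation vector, rad) and "tvec" (3), from world to camera coordinates, as OpenCV has them. Camera axes: x right, y down, z forward; pixel columns grow to the right and rows downward; lengths in m; the calibration is good to about 2 mm. A picture is of the moment at which its call begins: read the wrist's pose just before it. calibration takes no time and is no camera call; for the wrist camera it gives the pose at the moment of the call.
- manip.job_done(): hands the job in, once; it reports no verdict.
The state is a dict: "time": time; "joint_pos": joint angles; "joint_vel": joint speeds; "joint_efforts": joint torques, N m; "tool_pos": TCP position; "tool_rot": TCP orientation; "contact_force": force on the tool from outside, world axes, zero at the start; "ft_torque": the same for the moment, N m; "gripper_width": opening from 0.0 (shut) to 1.0 (fully open).
Only numpy, scipy, OpenCV 4.12 (cv2) and the standard library are available. Lean on these libraries where they do the work, as an engineer would, in place of code of your own. Each camera call takes 0.05 s, during which the arm holds its last target. There are 200 camera calls.

## Working session

There is one attempt and no reset: what is moved stays moved. The work goes in short steps, Python scripts to look and compute and a tool call to move; the robot and the scene stay as the last step left them, time stands still between calls to the robot, and variables do not carry over. Pictures are saved under pics/ and viewed, about 8 in all and at most 12, crops included, and the job is handed in when it is done.

Besides the shell and the picture viewer there is one more tool, called after ">>>" as name(argument=value, ...), one argument or row to a line, values as JSON. drive_tool: Moves the arm, as the interface text tells. Its arguments: {"type":"object","properties":{"plan":{"type":"array","items":{"type":"array","items":{"type":"number"}}},"fingers":{"type":"number"}},"required":["plan"]}

```bash
mkdir -p pics; cat > h.py <<'E'
import numpy as np, cv2
from plant import status, viewer, manip
from scipy.spatial.transform import Rotation as R
def cal(n):
    c=viewer.calibration(n); f=200/np.tan(np.radians(c["vfov"])/2)
    K=np.array([[f,0,c["cx"]],[0,f,c["cy"]],[0,0,1]]); return K,np.array(c["rvec"],float),np.array(c["tvec"],float),c
def ray(n,px,z,C=None):
    K,r,t,c=C or cal(n); M=cv2.Rodrigues(r)[0]; px=np.atleast_2d(px)
    d=np.c_[px,np.ones(len(px))]@np.linalg.inv(K).T@M; o=-M.T@t.ravel()
    z=np.broadcast_to(z,len(px)); s=(z-o[2])/d[:,2]; return o+s[:,None]*d
def proj(n,P,C=None):
    K,r,t,c=C or cal(n); return cv2.projectPoints(np.atleast_2d(np.array(P,float)),r,t,K,None)[0][:,0]
def st():
    s=status.state(); q=s["tool_rot"]; M=R.from_quat([q[1],q[2],q[3],q[0]]).as_matrix(); return s,M
E
python3 - <<'E'
from h import *
for n in("scene","top"): cv2.imwrite(f"pics/{n}0.png",viewer.grab_frame(n)); print(n,viewer.calibration(n))
s,M=st();print(s["time"],s["tool_pos"],M.round(3),s["gripper_width"])
E
```

```text
scene {'vfov': 45.12959387195964, 'cx': 311.53100892048207, 'cy': 190.255217100396, 'rvec': array([ 1.00100323,  2.31192783, -1.21366651]), 'tvec': array([ 0.36963639, -0.12579607,  1.59344112])}
top {'vfov': 57.23206440767749, 'cx': 318.48293992107915, 'cy': 201.66487708148455, 'rvec': array([ 2.13362547, -2.12484693,  0.19603664]), 'tvec': array([-0.02422141,  0.534592  ,  1.14377834])}
0.1 [ 0.16045394 -0.60351831  0.24719896] [[-0.     0.257 -0.966]
 [ 0.002 -0.966 -0.257]
 [-1.    -0.002 -0.   ]] 0.9971462907344395
```

View pics/scene0.png

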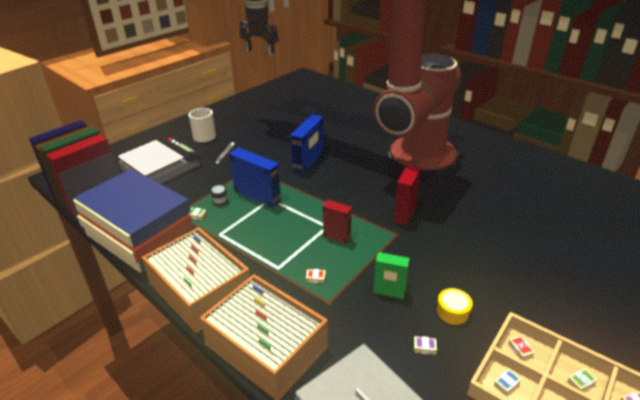

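View pics/top0.png

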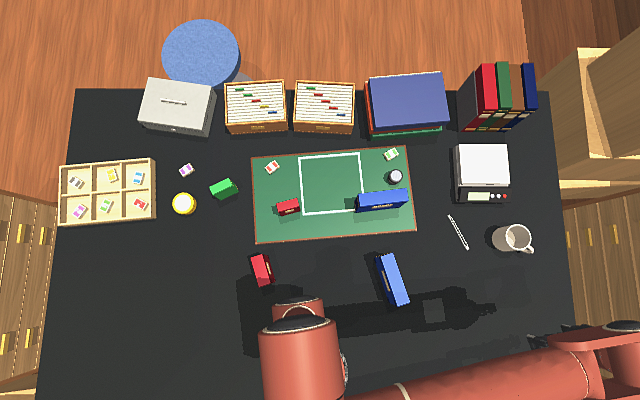

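Candidates for the album are the blue box on the pad at top (383,199) and the blue look-alike at (393,280), which is nearer the base, so I choose the one on the pad. For the pocketbook they are red on the pad (288,207), a larger red at (262,270) and green at (223,188), so it is the one on the pad. I'll check this in a close crop.

```bash
python3 - <<'E'
from h import *
im=cv2.imread("pics/top0.png")[140:250,245:425]
cv2.imwrite("pics/crop0.png",cv2.resize(im,None,fx=4.4,fy=4.4,interpolation=cv2.INTER_CUBIC))
# white outline
g=cv2.imread("pics/top0.png").astype(int).min(2); m=np.zeros_like(g,dtype=np.uint8); m[148:218,294:368]=(g[148:218,294:368]>150)*255
c=max(cv2.findContours(m,0,2)[0],key=cv2.contourArea); print(cv2.approxPolyDP(c,4,True)[:,0].tolist())
E
```

```text
[[359, 152], [298, 157], [303, 215], [354, 209], [305, 213], [299, 160], [357, 154], [363, 193]]
```

View pics/crop0.png

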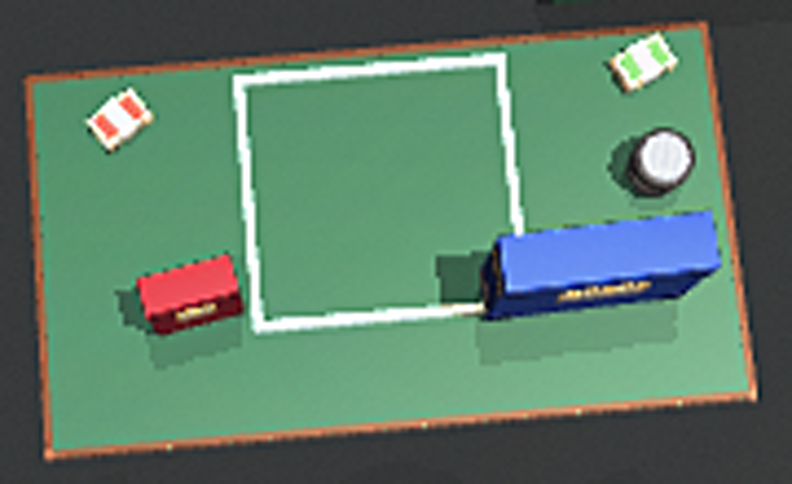

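The crop confirms it: blue album with a label on the right part of the pad, its top face at crop corners (498,238), (712,212), (719,268), (498,297), and the small burgundy book at about (190,295). The pad corners are (27,77), (707,24), (755,398), (48,457).

```bash
cat >> h.py <<'E'
def fit(P,lx,ly,rect=None):
    # P order: far-left, far-right, near-right, near-left; returns cx,cy,yaw
    L=np.array([[lx,ly],[lx,-ly],[-lx,-ly],[-lx,ly]])/2; P=P[:,:2]; c=P.mean(0); Q=P-c
    a=np.arctan2((L[:,0]*Q[:,1]-L[:,1]*Q[:,0]).sum(),(L*Q).sum()); Rm=np.array([[np.cos(a),-np.sin(a)],[np.sin(a),np.cos(a)]])
    return c,a,np.abs(L@Rm.T-Q).max()
E
python3 - <<'E'
from h import *
f=lambda p: np.array(p)/4.4+[244.6,139.6]
pad=fit(ray("top",f([(27,77),(707,24),(755,398),(48,457)]),.003),.3,.54); print("pad",pad)
a=pad[1];c,s=np.cos(a),np.sin(a);X=np.array([c,s]);Y=np.array([-s,c])
o=ray("top",f([(233,77),(505,55),(256,331)]),.003)[:,:2]
oc=(o[1]+o[2])/2; print("outline centre",oc, [np.linalg.norm(o[0]-o[1]),np.linalg.norm(o[0]-o[2])], "in pad",(oc-pad[0])@X,(oc-pad[0])@Y, "yaw",np.arctan2(*(o[0]-o[1])[::-1])-np.pi/2)
al=fit(ray("top",f([(498,238),(712,212),(719,268),(498,297)]),.133),.04,.15); print("album",al,"rel outline",(al[0]-oc)@X,(al[0]-oc)@Y)
pb=fit(ray("top",f([(137,283),(232,255),(242,290),(148,318)]),.103),.028,.068); print("pb",pb,"rel",(pb[0]-oc)@X,(pb[0]-oc)@Y)
lo=ray("top",f([(664,160)]),.046)[0,:2]; print("loupe",lo,(lo-oc)@X,(lo-oc)@Y)
E
```

```text
pad (array([ 0.57303442, -0.06850569]), np.float64(0.0867338354245044), np.float64(0.002188522853581343))
outline centre [ 0.60789234 -0.06642335] [np.float64(0.21465394352550177), np.float64(0.20216405681929783)] in pad 0.034907269588671554 -0.0009450673052295076 yaw 0.08903802073989686
album (array([ 0.53376142, -0.21545374]), np.float64(0.12543778605291228), np.float64(0.0035037851625729782)) rel outline -0.08676203943700214 -0.14204857496818202
pb (array([0.51476019, 0.07326005]), np.float64(0.2987950848977291), np.float64(0.001081413157949475)) rel -0.08068197564228236 0.14722591677755895
loupe [ 0.62250597 -0.27610138] -0.003604693025925504 -0.2101557538100063
```

>>> drive_tool(
  plan=[
    [0,-0.01,-0.04,0.2],
    [0,-0.02,-0.08,0.4],
    [0,-0.03,-0.12,0.6],
    [0,-0.04,-0.16,0.8],
    [0,-0.05,-0.2,1.0],
    [0,-0.065,-0.25,1.24],
    [0,-0.08,-0.3,1.24],
    [0,-0.09,-0.345,1.24],
    [0,-0.1,-0.39,1.24],
    [0,-0.113,-0.432,1.24],
    [0,-0.113,-0.432,1.24],
    [0,-0.113,-0.432,1.24],
  ],
  fingers=0.0854,
)

```text
time: 1.3
tool_pos: [0.5494, -0.383, 0.2474]
tool_rot: [-0.031, -0.706, -0.032, 0.707]
contact_force: [-0.5, 0.1, 0.1]
gripper_width: 0.996
```

```bash
cat >> h.py <<'E'
OC=np.array([.6079,-.0664]);A=.088
X=np.array([np.cos(A),np.sin(A)]);Y=np.array([-np.sin(A),np.cos(A)])
def where():
    s,M=st(); p=np.array(s["tool_pos"]); d=p[:2]-OC
    print("t",round(s["time"],2),"tcp",p.round(4),"rel",(d@X).round(4),(d@Y).round(4),"tool y ang",np.degrees(np.arctan2(M[1,1],M[0,1])).round(2),"F",np.round(s["contact_force"],1)); return p,M
E
python3 - <<'E'
from h import *
where(); C=cal("wrist"); cv2.imwrite("pics/w1.png",viewer.grab_frame("wrist"))
print(C[3])
E
```

```text
t 1.3 tcp [ 0.5494 -0.383   0.2474] rel -0.0861 -0.3102 tool y ang -84.92 F [-0.5  0.1  0.1]
{'vfov': 70.63676743115701, 'cx': 316.7252736008932, 'cy': 198.02678723423875, 'rvec': array([-2.1502909 ,  1.96811545,  0.28709106]), 'tvec': array([-0.43040269,  0.45568265,  0.52587345])}
```

View pics/w1.png

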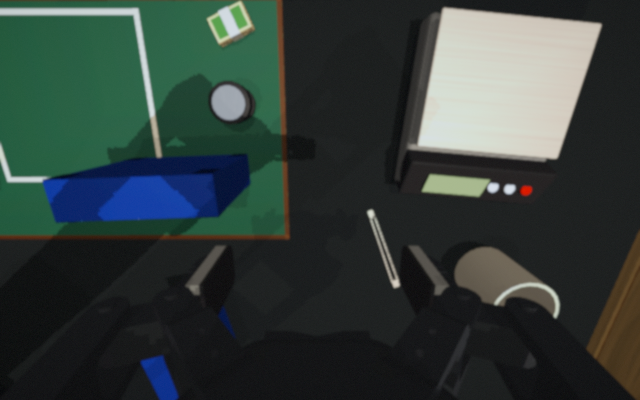

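```bash
python3 - <<'E'
from h import *
C=cal("wrist")
def rel(p,z):
    q=ray("wrist",p,z,C)[:,:2]-OC; return np.c_[q@X,q@Y].round(4)
print("bottom -y end back,front",rel([(248,155),(248,185)],.003)); print("top: bl(far left),br,fr,fl",rel([(45,180),(220,165),(218,215),(58,222)],.133))
print("outline TR outer, BL outer",rel([(138,9),(7,181)],.003)); print("loupe",rel([(229,103)],.046),"tongs",rel([(370,212),(396,286)],.005),"mug top",rel([(528,305),(455,270)],[.09,.05]),"padedge",rel([(281,0),(289,238)],.003))
M=cv2.Rodrigues(C[1])[0]; print(-M.T@C[2])
print(proj("wrist",[[*(OC+X*a+Y*b),z] for a,b,z in [(-.067,-.217,.133),(-.107,-.217,.133),(-.067,-.217,.003),(-.107,-.217,.003)]],C))
E
```

```text
bottom -y end back,front [[-0.065  -0.2213]
 [-0.1055 -0.2184]]
top: bl(far left),br,fr,fl [[-0.0687 -0.0738]
 [-0.0556 -0.2282]
 [-0.1014 -0.2219]
 [-0.108  -0.0748]]
outline TR outer, BL outer [[ 0.1018 -0.1072]
 [-0.0996  0.1061]]
loupe [[-0.0018 -0.2148]] tongs [[-0.1437 -0.3851]
 [-0.2615 -0.4303]] mug top [[-0.2305 -0.5612]
 [-0.2076 -0.4904]] padedge [[ 0.1105 -0.2711]
 [-0.1837 -0.2716]]
[ 0.62161503 -0.37805036  0.37410072]
[[208.46462668 177.95059761]
 [213.3085131  220.82847293]
 [244.86981065 156.51069609]
 [247.05001682 186.05381535]]
```

The wrist view shows the album's end at rel y ≈ -0.222 and its centre at x ≈ -0.085. The loupe, tongs and mug are clear of the descent.

>>> drive_tool(
  plan=[
    [0.04,0,0,0],
    [0.08,0,0,0],
    [0.12,0,0,0],
    [0.155,0,0,0],
    [0.18,0,0,0],
    [0.192,0,0,0],
    [0.192,0,0,0],
    [0.192,0,0,0],
  ],
)

```text
time: 2.15
tool_pos: [0.5492, -0.385, 0.0578]
tool_rot: [0.031, 0.707, 0.03, -0.706]
contact_force: [-0.0, -0.1, 0.9]
gripper_width: 0.997
```

>>> drive_tool(
  plan=[
    [0,-0.004,0,0],
    [0,-0.008,0,0],
    [0,-0.012,0,0],
    [0,-0.016,0,0],
    [0,-0.018,0,0],
    [0,-0.02,0,0],
    [0,-0.022,0,0],
    [0,-0.022,0,0],
  ],
)

```text
time: 2.95
tool_pos: [0.5472, -0.3618, 0.0564]
tool_rot: [0.031, 0.707, 0.031, -0.706]
contact_force: [2.0, -2.6, 0.1]
gripper_width: 0.999
```

```bash
python3 - <<'E'
from h import *
where(); a=viewer.grab_frame("scene")[100:260,150:390]; b=viewer.grab_frame("wrist"); 
cv2.imwrite("pics/c2.png",np.vstack([cv2.resize(a,(600,400),interpolation=cv2.INTER_CUBIC)[:],cv2.resize(b[100:330,0:600],(600,200))]))
E
```

```text
t 2.95 tcp [ 0.5472 -0.3618  0.0564] rel -0.0864 -0.289 tool y ang -85.04 F [ 2.  -2.6  0.1]
```

View pics/c2.png

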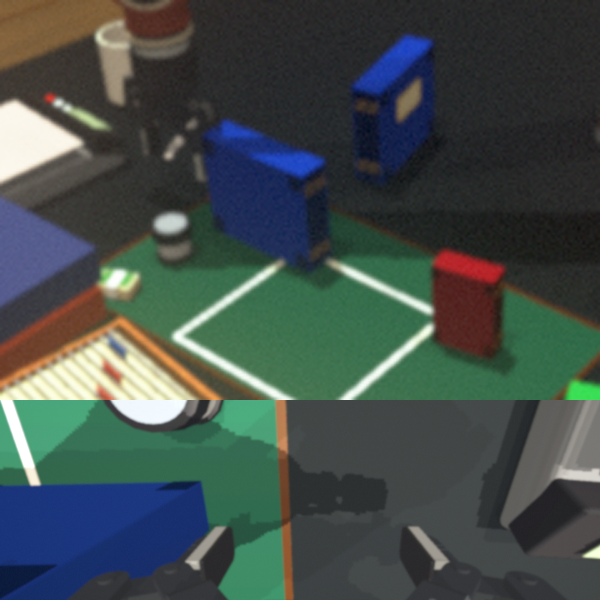

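Contact came about 10 mm early at about 3 N, on the flared finger knuckle. I'll back off, go 25 mm lower so the push is lower, and then slide.

>>> drive_tool(
  plan=[
    [0,0.01,0,0],
    [0.005,0.012,0,0],
    [0.015,0.012,0,0],
    [0.025,0.012,0,0],
    [0.025,0.012,0,0],
    [0.025,0.008,0,0],
    [0.025,0.004,0,0],
    [0.025,0,0,0],
    [0.025,-0.004,0,0],
    [0.025,-0.008,0,0],
    [0.025,-0.012,0,0],
    [0.025,-0.016,0,0],
  ],
)

```text
time: 4.25
tool_pos: [0.546, -0.3461, 0.0318]
tool_rot: [0.031, 0.707, 0.03, -0.706]
contact_force: [0.1, -3.2, 1.0]
gripper_width: 0.997
```

```bash
python3 - <<'E'
from h import *
where(); a=viewer.grab_frame("top")[150:250,240:440]; b=viewer.grab_frame("scene")[100:260,150:390]
cv2.imwrite("pics/c3.png",np.vstack([cv2.resize(a,(600,300),interpolation=cv2.INTER_CUBIC),cv2.resize(b,(600,300),interpolation=cv2.INTER_CUBIC)]))
E
```

```text
t 4.25 tcp [ 0.546  -0.3461  0.0318] rel -0.0863 -0.2731 tool y ang -85.04 F [ 0.1 -3.2  1. ]
```

View pics/c3.png

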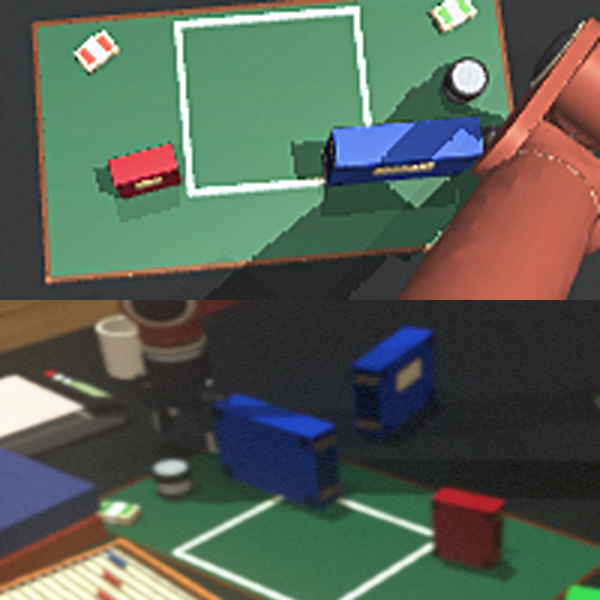

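The album is sliding upright and in line with the pad at 3 N. I'll continue.

>>> drive_tool(
  plan=[
    [0,-0.005,0,0],
    [0,-0.01,0,0],
    [0,-0.015,0,0],
    [0,-0.02,0,0],
    [0,-0.025,0,0],
    [0,-0.03,0,0],
    [0,-0.035,0,0],
    [0,-0.04,0,0],
    [0,-0.045,0,0],
    [0,-0.05,0,0],
    [0,-0.055,0,0],
    [0,-0.055,0,0],
  ],
)

```text
time: 5.55
tool_pos: [0.5407, -0.29, 0.0309]
tool_rot: [-0.03, -0.706, -0.031, 0.707]
contact_force: [0.4, -0.2, 1.3]
gripper_width: 1.001
```

>>> drive_tool(
  plan=[
    [0,-0.005,0,0],
    [0,-0.01,0,0],
    [0,-0.015,0,0],
    [0,-0.02,0,0],
    [0,-0.025,0,0],
    [0,-0.03,0,0],
    [0,-0.035,0,0],
    [0,-0.04,0,0],
    [0,-0.045,0,0],
    [0,-0.045,0,0],
  ],
)

```text
time: 6.55
tool_pos: [0.537, -0.2454, 0.0313]
tool_rot: [-0.031, -0.706, -0.031, 0.707]
contact_force: [0.3, -0.3, -0.2]
gripper_width: 1.0
```

```bash
python3 - <<'E'
from h import *
where(); a=viewer.grab_frame("top");cv2.imwrite("pics/top4.png",a); a=a[140:250,245:425]
cv2.imwrite("pics/c4.png",cv2.resize(a,None,fx=4.4,fy=4.4,interpolation=cv2.INTER_CUBIC))
E
```

```text
t 6.55 tcp [ 0.537  -0.2454  0.0313] rel -0.0863 -0.1721 tool y ang -85.0 F [ 0.3 -0.3 -0.2]
```

View pics/c4.png

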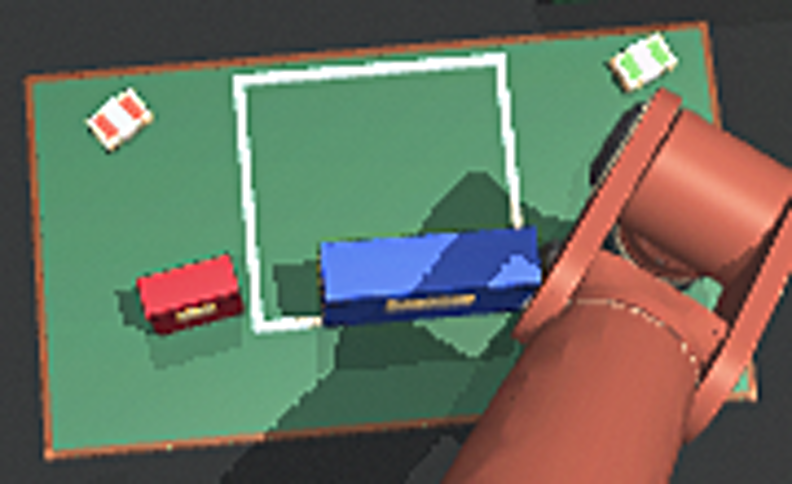

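```bash
python3 - <<'E'
from h import *
f=lambda p: np.array(p)/4.4+[244.6,139.6]
al=fit(ray("top",f([(321,242),(535,229),(541,282),(321,298)]),.133),.04,.15); print("album",al,"rel",(al[0]-OC)@X,(al[0]-OC)@Y,al[1]-A)
E
```

```text
album (array([ 0.52688978, -0.09343937]), np.float64(0.0706907982297704), np.float64(0.0015950504089203843)) rel -0.08307314840007722 -0.019815035609823218 -0.0173092017702296
```

>>> drive_tool(
  plan=[
    [0,-0.004,0,0],
    [0,-0.008,0,0],
    [0,-0.012,0,0],
    [0,-0.016,0,0],
    [0,-0.019,0,0],
    [0,-0.021,0,0],
    [0,-0.021,0,0],
    [0,-0.011,0,0],
    [0,0.02,0,0],
    [0,0.04,0,0],
    [0,0.05,0,0],
    [0,0.05,0,0],
  ],
)

```text
time: 7.8
tool_pos: [0.5414, -0.2976, 0.0313]
tool_rot: [0.03, 0.707, 0.03, -0.706]
contact_force: [0.7, 0.3, 0.2]
gripper_width: 1.001
```

>>> drive_tool(
  plan=[
    [-0.04,0,0,0],
    [-0.085,0,0,0],
    [-0.13,0,0,0],
    [-0.175,0,0,0],
    [-0.21,0,0.01,0],
    [-0.22,-0.035,0.03,0],
    [-0.22,-0.075,0.05,0],
    [-0.22,-0.115,0.07,0],
    [-0.22,-0.16,0.09,0],
    [-0.22,-0.2,0.09,0],
    [-0.22,-0.225,0.09,0],
    [-0.22,-0.225,0.09,0],
  ],
)

```text
time: 9.0
tool_pos: [0.4314, -0.0767, 0.251]
tool_rot: [0.032, 0.706, 0.033, -0.706]
contact_force: [0.2, -0.3, 1.0]
gripper_width: 0.997
```

```bash
python3 - <<'E'
from h import *
where(); cv2.imwrite("pics/w5.png",viewer.grab_frame("wrist"))
E
```

```text
t 9.0 tcp [ 0.4314 -0.0767  0.251 ] rel -0.1767 0.0052 tool y ang -84.77 F [ 0.2 -0.3  1. ]
```

View pics/w5.png

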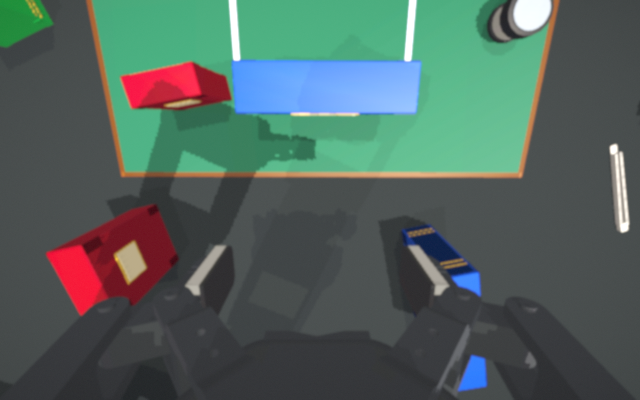

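The album stands upright and square to the outline, top face (234,62)-(420,114). The look-alikes (blue at 445,310 and red at 115,260) are close to the fingers, so I'll measure them before lowering.

```bash
python3 - <<'E'
from h import *
C=cal("wrist")
def rel(n,p,z,C=None):
    q=ray(n,p,z,C)[:,:2]-OC; return np.c_[q@X,q@Y].round(3).tolist()
P=[(234,62),(420,62),(418,114),(236,114)]
print("album top",rel("wrist",P,.133,C)); print("fit",fit(ray("wrist",P,.133,C),.04,.15)[1]-A)
c=fit(ray("wrist",P,.133,C),.04,.15)[0]-OC; print(c@X,c@Y)
print("outline verticals",rel("wrist",[(235,30),(409,30)],.003,C))
print("blue2 w",rel("wrist",[(403,230),(435,228),(480,270)],.13,C)); print("blue2 top",rel("top",[(377,256),(390,253),(409,300),(395,306)],.13))
print("red2 w",rel("wrist",[(153,206),(178,250),(50,252)],.13,C)); print("red2 top",rel("top",[(251,257),(266,254),(273,279),(260,286)],.13))
E
```

```text
album top [[-0.064, 0.069], [-0.063, -0.078], [-0.103, -0.081], [-0.103, 0.07]]
fit 0.0023063182017021844
-0.08328237455993392 -0.005035515528441006
outline verticals [[-0.008, 0.1], [-0.008, -0.105]]
blue2 w [[-0.208, -0.079], [-0.206, -0.109], [-0.251, -0.159]]
blue2 top [[-0.26, -0.106], [-0.255, -0.145], [-0.393, -0.184], [-0.406, -0.142]]
red2 w [[-0.185, 0.154], [-0.229, 0.137], [-0.232, 0.262]]
red2 top [[-0.232, 0.264], [-0.227, 0.22], [-0.301, 0.203], [-0.317, 0.242]]
```

>>> drive_tool(
  plan=[
    [0,0.005,-0.015,0],
    [0.02,0.009,-0.026,0],
    [0.06,0.009,-0.026,0],
    [0.1,0.009,-0.026,0],
    [0.125,0.009,-0.026,0],
    [0.131,0.009,-0.026,0],
    [0.131,0.009,-0.026,0],
    [0.131,0.009,-0.026,0],
  ],
)

```text
time: 9.85
tool_pos: [0.4601, -0.0872, 0.122]
tool_rot: [0.031, 0.707, 0.03, -0.706]
contact_force: [-0.3, 0.5, 0.7]
gripper_width: 1.0
```

>>> drive_tool(
  plan=[
    [0,0,-0.006,0],
    [0,0,-0.012,0],
    [0,0,-0.018,0],
    [0,0,-0.022,0],
    [0,0,-0.026,0],
    [0,0,-0.03,0],
    [0,0,-0.034,0],
    [0,0,-0.038,0],
    [0,0,-0.042,0],
    [0,0,-0.046,0],
    [0,0,-0.046,0],
  ],
)

```text
time: 10.95
tool_pos: [0.5052, -0.0825, 0.1203]
tool_rot: [0.031, 0.707, 0.031, -0.706]
contact_force: [-0.7, 0.4, 0.1]
gripper_width: 1.003
```

```bash
python3 - <<'E'
from h import *
where(); a=viewer.grab_frame("scene")[100:260,150:390]; b=viewer.grab_frame("wrist")
cv2.imwrite("pics/c6.png",np.vstack([cv2.resize(a,(450,300),interpolation=cv2.INTER_CUBIC),cv2.resize(b,(450,281))]))
E
```

```text
t 10.95 tcp [ 0.5052 -0.0825  0.1203] rel -0.1037 -0.007 tool y ang -85.03 F [-0.7  0.4  0.1]
```

View pics/c6.png

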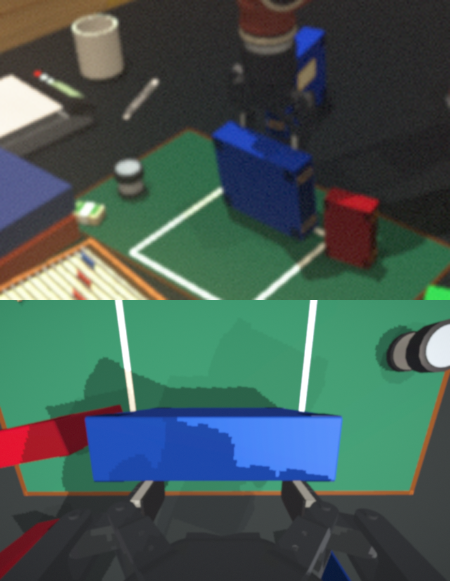

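The fingers are at the front cover near the top and the album is still upright. I'll tip it now.

>>> drive_tool(
  plan=[
    [0,0,-0.003,0],
    [0,0,-0.006,0],
    [0,0,-0.009,0],
    [0,0,-0.012,0],
    [0,0,-0.015,0],
    [0,0,-0.018,0],
    [0,0,-0.018,0],
  ],
)

```text
time: 11.75
tool_pos: [0.5231, -0.0809, 0.1204]
tool_rot: [0.031, 0.707, 0.031, -0.706]
contact_force: [-0.2, -0.1, 0.3]
gripper_width: 1.006
```

```bash
python3 - <<'E'
from h import *
where(); a=viewer.grab_frame("scene")[100:260,150:390]; b=viewer.grab_frame("wrist")
cv2.imwrite("pics/c7.png",np.vstack([cv2.resize(a,(450,300),interpolation=cv2.INTER_CUBIC),cv2.resize(b,(450,281))]))
E
```

```text
t 11.75 tcp [ 0.5231 -0.0809  0.1204] rel -0.0857 -0.007 tool y ang -85.03 F [-0.2 -0.1  0.3]
```

View pics/c7.png

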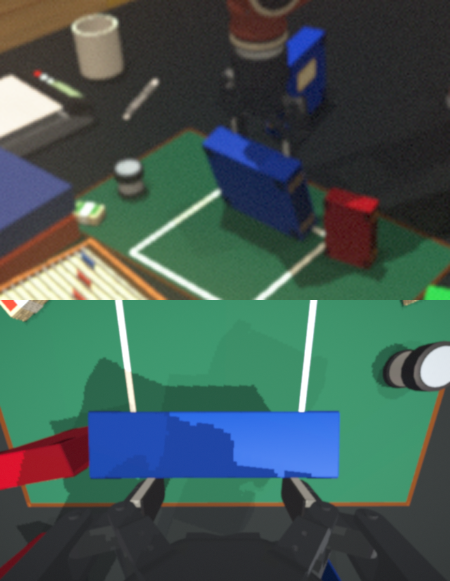

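It is tipping cleanly about its back lower edge. I'll push on past balance, then retreat.

>>> drive_tool(
  plan=[
    [0,0,-0.004,0],
    [0,0,-0.008,0],
    [0,0,-0.012,0],
    [0,0,-0.016,0],
    [0,0,-0.02,0],
    [0,0,-0.024,0],
    [0,0,-0.026,0],
    [0,0,-0.026,0],
    [0,0,-0.026,0],
    [0,0,-0.026,0],
    [0,0,-0.026,0],
    [0,0,-0.026,0],
  ],
)

```text
time: 13.05
tool_pos: [0.5485, -0.0787, 0.1203]
tool_rot: [0.031, 0.706, 0.031, -0.706]
contact_force: [-0.5, -0.4, -0.2]
gripper_width: 1.001
```

```bash
python3 - <<'E'
from h import *
where(); a=viewer.grab_frame("scene")[100:260,150:390]; b=viewer.grab_frame("wrist")
cv2.imwrite("pics/c8.png",np.vstack([cv2.resize(a,(450,300),interpolation=cv2.INTER_CUBIC),cv2.resize(b,(450,281))]))
E
```

```text
t 13.05 tcp [ 0.5485 -0.0787  0.1203] rel -0.0602 -0.007 tool y ang -85.04 F [-0.5 -0.4 -0.2]
```

View pics/c8.png

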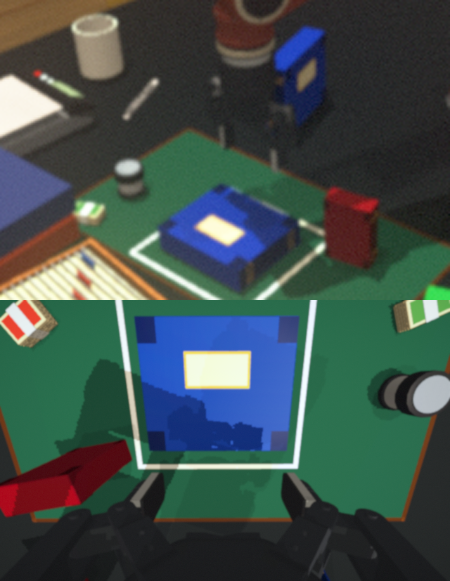

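The album lies flat with the label up, and the burgundy book still stands. I'll retreat and make a last check.

>>> drive_tool(
  plan=[
    [-0.04,0,0.01,0],
    [-0.08,0,0.04,0],
    [-0.12,0,0.08,0],
    [-0.15,0,0.12,0],
    [-0.15,0,0.15,0],
    [-0.15,0,0.15,0],
    [-0.15,0,0.15,0],
  ],
)

```text
time: 13.85
tool_pos: [0.3991, -0.0918, 0.2707]
tool_rot: [0.031, 0.707, 0.03, -0.706]
contact_force: [-0.2, 0.5, 0.9]
gripper_width: 0.999
```

```bash
python3 - <<'E'
from h import *
where(); im=viewer.grab_frame("top"); a=cv2.imread("pics/top0.png")
cv2.imwrite("pics/c9.png",cv2.resize(im[140:250,150:425],None,fx=2.9,fy=2.9,interpolation=cv2.INTER_CUBIC))
h=im.astype(int); m=((h[...,0]>90)&(h[...,0]>h[...,1]+40)).astype(np.uint8); m[:148]=0;m[218:]=0;m[:,:290]=0;m[:,372:]=0
p=np.argwhere(m)[:,::-1].astype(np.float32); q=ray("top",p,.043)[:,:2]-OC; x,y=q@X,q@Y; print("album top face x",np.percentile(x,[.5,99.5]),"y",np.percentile(y,[.5,99.5]))
def cen(i,box,f):
    c=i[box[1]:box[3],box[0]:box[2]].astype(int); return np.argwhere(f(c)).mean(0)[::-1].round(2)
for n,box,f in [("tin",(165,185,205,220),lambda c:(c[...,2]>150)&(c[...,0]<80)),("book",(270,190,305,222),lambda c:(c[...,2]>90)&(c[...,1]<60)),("red",(260,155,285,178),lambda c:c.min(2)>170),("green",(380,145,402,163),lambda c:c.min(2)>170),("loupe",(385,166,407,186),lambda c:c.min(2)>150),("violet",(175,160,197,178),lambda c:c.min(2)>150),("tongs",(440,205,475,255),lambda c:c.min(2)>130)]: print(n,cen(a,box,f),cen(im,box,f))
E
```

```text
t 13.85 tcp [ 0.3991 -0.0918  0.2707] rel -0.2103 -0.0069 tool y ang -85.08 F [-0.2  0.5  0.9]
album top face x [-0.06348494  0.06713877] y [-0.07386684  0.07423903]
tin [20.27 18.68] [20.24 18.72]
book [18.47 19.96] [18.38 20.06]
red [11.51 11.35] [11.51 11.35]
green [10.99  8.29] [10.99  8.29]
loupe [10.76  9.14] [10.76  9.14]
violet [10.61  9.38] [10.61  9.32]
tongs [18.61 27.46] [18.71 27.66]
```

View pics/c9.png

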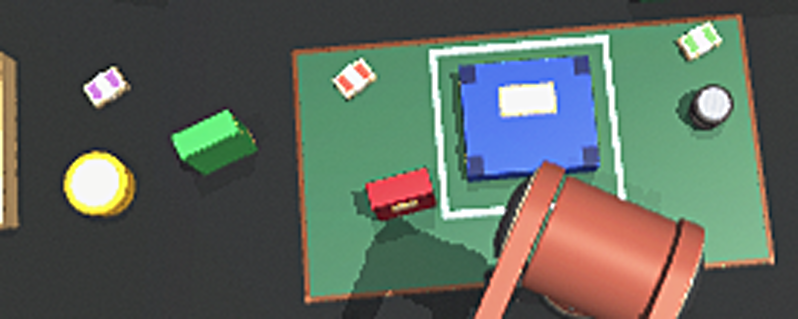

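The album is wholly inside the outline, label up, with nothing else moved, so I'm handing it in.

```bash
python3 -c "
from plant import manip; print(manip.job_done())"
```

```text
the job is handed in; nothing more can be done
None
```

The job is done and handed in at about 14 s of the 54 s; the hand-in reports no verdict. I slid the album about 140 mm along the pad by pushing its end low down with the outside of the open gripper. I then tipped it over by pushing near the top with both fingertips. The pushing force I read was about 3 N.

**Final position:** in the last top picture the album lies flat, label up. Its top face spans about ±0.067 m in x and ±0.074 m in y about the outline's centre. The limits are ±0.098 m and ±0.103 m.

**Everything else:** the burgundy book still stands. The bundles, loupe, tongs, tin and book shifted by at most 0.2 pixel between the first and last pictures. The arm is clear of everything.

**Disagreements:**
- The first push touched the album about 10 mm earlier than I had worked out, because the open gripper's knuckles flare wider. I backed off, went 25 mm lower and carried on.
- The top and wrist cameras put the album's starting position about 5 mm apart, which was well within tolerance.

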